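# Park the magnifier and push the board tray home

### The job

Push the counterweighted magnifier up past its balance point so that it stays raised on its own. Then push the black board tray along its channel until it is fully home against the end stop. Only push with the fingers: do not pick up or lift the tray, and leave everything else on the bench where it is.

Things in the scene. Friction and masses are not known exactly. Their poses are not given: they have to be found in the camera images.
- station: Inspection station fixed to the bench: dark steel base plate (225 x 265 mm, 8 mm thick) with a tray channel and, on its far side, an aluminium fork post with the magnifier arm. Origin: on the bench, 60 mm in front of the point below the hinge. x: from the lowered lens towards the post (roughly away from the robot); y: along the channel to its end stop (roughly to the robot's left); z up.
- mag_hinge (a point): Middle of the magnifier arm's hinge, 110 mm above the bench, at x = 60 mm, y = 0 of the station. The hinge line runs along the station's y. The fork and its knobs reach 33 mm either side of it and end 16 mm above it.
- mag_rim (a point): Outermost point of the magnifier's round rim, at mid-thickness, 180 mm from the hinge; moves with the arm. The lens head is a 90 mm disc, 12 mm thick, centred 135 mm from the hinge, its faces parallel to the hinge line. A 10 mm rod joins it to the hinge; a dark counterweight sits 42 to 76 mm behind the hinge.
- mag (a joint): Magnifier arm angle, rad. 0: lowered stop, arm leaning from the hinge towards the robot, 35 degrees above level (rim 213 mm above the bench). Grows as it rises; 0.96: upright, the balance point; 1.40: raised stop, 25 degrees beyond upright. Short of balance it falls back to 0, beyond it falls on to 1.40, slowly (damped). A level push at the rim towards the post takes 1 to 4 N.
- end_stop (a point): Middle of the inner face of the channel's aluminium end stop (18 mm high above the plate), at x = -50, y = 175 mm of the station. The channel's centre line runs from it straight along the station's -y. The guide rails are 96 mm apart inside and 10 mm high above the plate.
- tray_center (a point): Centre of the loose black board tray (90 mm across the channel, 100 mm along it, 30 mm high, about 0.3 kg) with a green circuit board in it; half-way up, 15 mm above the underside, 23 mm above the bench. It slides in the channel with 3 mm play each side. Fully home, its centre is at y = 125 mm of the station. 110 mm are free before its end away from the stop.
- flux_mid (a point): small flux jar with an orange screw cap, 44 mm across, 50 mm high, standing; point 25 mm above its underside's origin. To be left alone.
- spool_mid (a point): bare aluminium flanged spool standing on end, 56 mm across, 44 mm high; point 22 mm above its underside's origin. To be left alone.
- driver_mid (a point): green-handled screwdriver, 170 mm long, lying; point 10 mm above its underside's origin. To be left alone.
- brush_mid (a point): small cleaning brush, 150 mm long, lying; point 8 mm above its underside's origin. To be left alone.
- water_mid (a point): clear water bottle with a red cap, 64 mm across, 200 mm high, standing; point 100 mm above its underside's origin. To be left alone.
- tin_mid (a point): open steel tin, 70 mm across, 40 mm high; point 20 mm above its underside's origin. To be left alone.
- meter_mid (a point): yellow hand multimeter with a black dial, 150 x 78 x 34 mm, lying; point 17 mm above its underside's origin. To be left alone.
- tray: The same tray; origin at the centre of its underside, x across the channel, y along it.
There are look-alikes about, which are no part of the job. What is shaped like the tray but orange, red or white is not meant.

How it is judged:
By the outcome, as a careful person would: the job done as asked, in the order asked, and still so for the second after the job is handed in, with the robot touching nothing.
It also fails if it takes over 54 s, if anything falls off the work surface, if the arm or the gripper's body presses on something with over 40 N, if the wrist force passes 120 N, or if a joint passes its speed limit or range.

### The arm

A 6-joint arm with a two-finger parallel gripper is mounted at the origin on the work surface. World frame = base frame: x ahead of the robot, y to its left, z up, the work surface at z = 0. Lengths are in m, angles in rad, forces in N, time in s.
With the tool pointing down it reaches from about 0.3 to 0.75 m from the base axis. Payload 8.5 kg.
Tool frame: the origin (TCP) lies midway between the tips of the shut fingers; the grasp point (between the pads) lies r.grip_point_offset behind it (r.grip_point_offset is the distance from the TCP to the grasp point, in m); z points along the fingers, y is the line along which they close (so a half turn about z gives the same grasp; the last joint's range is limited). The gripper opens to 88 mm and grips with 3 to 60 N. Pads are 18 mm wide; open, the fingers measure 123 mm over their backs; the gripper's body (75 mm by 187 mm) begins 45 mm behind the grasp point.
Start: joints at [-1.398, 0.381, 1.297, -0, 1.464, -0.215], TCP at [0.208, -0.509, 0.239] pointing down, gripper open.
Joint ranges: [-3.11, 3.11], [-0.89, 2.33], [0.22, 2.48], [-1.42, 4.56], [0.17, 2.85], [-2.88, 2.88]. Speed limits (rad/s): [2.39, 2.39, 3.14, 3.14, 3.14, 3.14].

### API

Orientations are given as [roll, pitch, yaw] about the fixed x, y, z axes, in that order (R = Rz(yaw) Ry(pitch) Rx(roll)).
In Python, from workcell import r, viewer, order gives the robot as it stands. The module is installed in compiled form; this text tells all that it offers.
- The arm moves only by the tool servo_tool, never from a script. Its argument "rows" is a list of rows, each a list of 7 numbers: the shift along the world's x, y, z normalised to -1 to 1, where 1 is 0.12 m, then the turn, a rotation vector about the world's x, y, z normalised to -1 to 1, where 1 is 0.5 rad, then the opening, from 0 (shut) to 1 (fully open). In form: [[dx, dy, dz, wx, wy, wz, gripper], ...]. A call has 1 to 12 rows; each row is the pose to reach, as a shift and turn from the pose commanded when the call began; what a row does not reach only later rows make up. A row lasts 1/12 s, in which the tool goes at most 41.7 mm and 7.16 degrees, less where a joint would pass 70% of its speed; a pose out of reach is approached as far as the arm can. A call with a number of a shift or a turn outside -1 to 1 is refused whole. A call with a gripper value outside its range is refused whole. The fingers move at their own pace and stop on an object; "force" is the grip in N (left out, the last holds). Time passes only in rows, so rows that repeat a pose let the fingers close. It gives the time, the measured TCP pose, the force, the opening and the grip force at its end, in the units of the state.
- r.get_state(): the state, without advancing time (a new reading comes with each control period).
- viewer.snapshot(name): name is "scene" or "top" or "wrist"; returns a dict with "frame" (420x560x3 uint8, red, green, blue), "camera_matrix" (3x3 intrinsics, pixels), "position" and "attitude" of the camera in the world; the wrist camera has in their place "mount" (4x4, takes a point from camera to tool coordinates, whose origin is the TCP and whose axes are the flange's). Camera axes: x right, y down, z forward; pixel columns grow to the right and rows downward; lengths in m; the calibration is good to about 2 mm. A picture is of the moment at which its call begins: read the wrist's pose just before it. There is no depth.
- order.hand_in(): hands the job in; it is judged then, once.
Trained networks look in a picture, given as the dict that the camera call returned (one of the last four; its "shot" number tells which), for a name from the list of things; names that differ only in an ending like _2 or _b are one class to them, and where a whole thing is asked for, a point or a joint stands for the part that bears it (a point fixed in the world has none). Each returns a list of dicts, best first, with "conf" (0 to 1); they miss things now and then, are a little off and sometimes report something else, mostly with a low value. They report only what shows in the picture. A call takes as long as a camera call. They do not tell look-alikes from the thing itself.
- viewer.trace(picture, target): "mask" (420x560 bool, what is visible of it).
- viewer.mark_of(picture, target): "xyz" ([x, y, z] in m, in world coordinates, good to about 4 mm: a listed point, or the origin of a listed thing).
The state is a dict: "time": time; "q": joint angles; "qvel": joint speeds; "effort": joint torques, N m; "eef_pos": TCP position; "eef_rot": TCP orientation; "wrist_force": force on the tool from outside, world axes, zero at the start; "ft_torque": the same for the moment, N m; "gripper_width": finger opening in m; "grasp_force": force on a finger pad.
Only numpy, scipy, OpenCV 4.12 (cv2) and the standard library are available. Lean on these libraries where they do the work, as an engineer would, in place of code of your own. Each camera call takes 0.05 s, during which the arm holds its last target. There are 200 camera calls.

## Working session

There is one attempt and no reset: what is moved stays moved. The work goes in short steps, Python scripts to look and compute and a tool call to move; the robot and the scene stay as the last step left them, time stands still between calls to the robot, and variables do not carry over. Pictures are saved under pics/ and viewed, at most 10 in all, crops included, and the job is handed in when it is done.

Besides the shell and the picture viewer there is one more tool, called as name(argument=value, ...), one argument or row to a line, values as JSON. servo_tool: Moves the arm, as the interface text tells. Its arguments: {"type":"object","properties":{"rows":{"type":"array"},"force":{"type":"number"}},"required":["rows"]}

```bash
mkdir -p pics
python3 - <<'E'
from workcell import r, viewer
import cv2,numpy as np
s=r.get_state();print(s['time'],s['eef_pos'],s['eef_rot'],s['gripper_width'],r.grip_point_offset)
ims=[]
for n in("scene","top"):
    p=viewer.snapshot(n);cv2.imwrite(f"pics/{n}0.png",p['frame'][:,:,::-1])
    print(n,p['position'])
    for t in("station","mag_hinge","mag_rim","end_stop","tray_center","tray","flux_mid","spool_mid","driver_mid","brush_mid","water_mid","tin_mid","meter_mid"):
        print(t,[(round(d['conf'],2),np.round(d['xyz'],3).tolist()) for d in viewer.mark_of(p,t)[:4]])
E
```

```text
0.0 [ 0.20794754 -0.50888904  0.23818023] [-3.14028666e+00 -2.72464623e-04  3.87873998e-01] 0.08855935724580753 0.0187
scene [1.19517244 0.61128957 1.17380245]
station [(0.73, [0.57, -0.017, 0.002])]
mag_hinge [(0.89, [0.632, -0.016, 0.106])]
mag_rim [(0.9, [0.482, -0.016, 0.219]), (0.38, [0.399, 0.41, 0.016])]
end_stop [(0.68, [0.524, 0.157, 0.02])]
tray_center [(0.87, [0.296, 0.26, 0.014]), (0.86, [0.693, -0.227, 0.016]), (0.83, [0.522, -0.009, 0.027]), (0.58, [0.32, -0.258, 0.015])]
tray [(0.95, [0.298, 0.257, 0.001]), (0.9, [0.321, -0.257, 0.002]), (0.67, [0.691, -0.222, -0.0]), (0.56, [0.52, -0.006, 0.011])]
flux_mid [(0.49, [0.542, -0.248, 0.026]), (0.16, [0.481, -0.508, 0.018])]
spool_mid [(0.85, [0.398, 0.089, 0.024])]
driver_mid [(0.67, [0.718, -0.03, 0.007])]
brush_mid [(0.68, [0.408, -0.108, 0.007])]
water_mid [(0.63, [0.629, 0.395, 0.1])]
tin_mid [(0.59, [0.398, 0.411, 0.016])]
meter_mid [(0.64, [0.481, -0.506, 0.015])]
top [ 0.42219251 -0.03464233  1.42080452]
station [(0.58, [0.573, -0.014, 0.001]), (0.32, [0.403, 0.095, 0.022])]
mag_hinge [(0.97, [0.628, -0.019, 0.109])]
mag_rim [(0.88, [0.479, -0.014, 0.216])]
end_stop [(0.63, [0.526, 0.158, 0.016]), (0.59, [0.629, -0.017, 0.109]), (0.39, [0.517, -0.009, 0.007])]
tray_center [(0.93, [0.294, 0.26, 0.018]), (0.76, [0.688, -0.221, 0.013]), (0.72, [0.324, -0.258, 0.014]), (0.64, [0.524, -0.011, 0.024])]
tray [(0.96, [0.298, 0.26, 0.001]), (0.67, [0.321, -0.255, -0.0]), (0.65, [0.689, -0.224, 0.003]), (0.46, [0.516, -0.01, 0.006])]
flux_mid [(0.58, [0.544, -0.248, 0.022])]
spool_mid [(0.59, [0.404, 0.092, 0.018])]
driver_mid [(0.66, [0.63, 0.39, 0.103]), (0.45, [0.719, -0.034, 0.015])]
brush_mid [(0.61, [0.403, -0.105, 0.013]), (0.43, [0.721, -0.035, 0.009])]
water_mid [(0.83, [0.627, 0.388, 0.103])]
tin_mid [(0.91, [0.397, 0.412, 0.02]), (0.5, [0.518, -0.007, 0.008]), (0.44, [0.479, -0.012, 0.213])]
meter_mid [(0.61, [0.48, -0.503, 0.019])]
```

View pics/scene0.png

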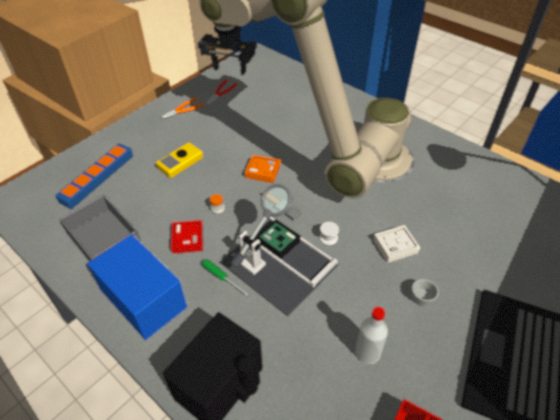

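View pics/top0.png

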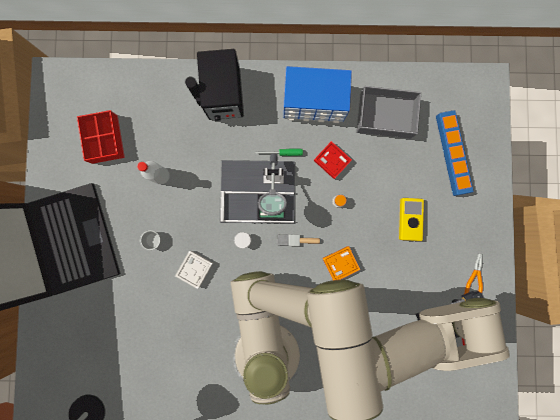

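The top view shows four tray-shaped things: orange (342,262), red (333,160), white (194,268), and black with a green board in the channel under the lens (272,205). The last one fits the description by its colour, its board and its place in the channel. I'll confirm it in an enlarged crop.

Run:
```python
import cv2,numpy as np
a=cv2.imread("pics/scene0.png")
c=cv2.resize(a[170:310,190:350],None,fx=3,fy=3,interpolation=cv2.INTER_CUBIC)
d=cv2.resize(a[0:100,180:280],None,fx=3,fy=3,interpolation=cv2.INTER_CUBIC)
o=np.zeros((420,790,3),np.uint8);o[:,:480]=c;o[:300,490:]=d
cv2.imwrite("pics/crop0.png",o)
```

```text
(no output)
```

View pics/crop0.png

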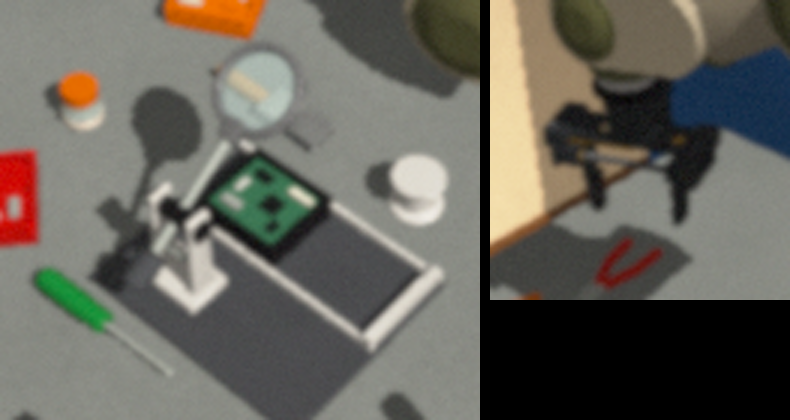

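servo_tool(
  rows=[
    [0.33,0.33,0,0,0,-0.25,0],
    [0.6,0.65,0,0,0,-0.5,0],
    [0.85,1,0,0,0,-0.75,0],
    [0.85,1,0,0,0,-0.81,0],
  ],
)

```text
time: 1.73
eef_pos: [0.3108, -0.3877, 0.2387]
eef_rot: [3.142, -0.0, -0.024]
wrist_force: [0.1, -1.0, 0.0]
gripper_width: 0.0634
grasp_force: 0.0
```

The crop confirms the black tray with the green board in the channel (crop 265,205), with the lens at crop (255,90). The wide side of the gripper body runs along the closing line. Next I approach the rim from the robot side.

servo_tool(
  rows=[
    [0.2,0.33,0,0,0,0,0],
    [0.4,0.67,-0.1,0,0,0,0],
    [0.6,1,-0.2,0,0,0,0],
  ],
)

```text
time: 1.98
eef_pos: [0.3738, -0.2823, 0.2195]
eef_rot: [3.14, -0.001, -0.017]
wrist_force: [0.4, -0.3, -1.1]
gripper_width: 0.0438
grasp_force: 0.0
```

servo_tool(
  rows=[
    [0.1,0.33,0,0,0,0,0],
    [0.2,0.67,-0.1,0,0,0,0],
    [0.3,1,-0.2,0,0,0,0],
  ],
)

```text
time: 2.23
eef_pos: [0.4084, -0.1658, 0.1964]
eef_rot: [3.141, -0.001, -0.017]
wrist_force: [1.0, 0.0, -0.9]
gripper_width: 0.0233
grasp_force: 0.0
```

servo_tool(
  rows=[
    [0.1,0.33,0,0,0,0,0],
    [0.2,0.67,-0.03,0,0,0,0],
    [0.2,1,-0.05,0,0,0,0],
    [0.2,1,-0.05,0,0,0,0],
  ],
)

```text
time: 2.57
eef_pos: [0.4312, -0.0418, 0.1899]
eef_rot: [-3.14, 0.001, -0.011]
wrist_force: [-0.5, -0.8, -0.9]
gripper_width: 0.0005
grasp_force: 0.0
```

servo_tool(
  rows=[
    [0,0.12,0,0,0,0,0],
    [0.08,0.12,0,0,0,0,0],
    [0.16,0.12,0,0,0,0,0],
    [0.24,0.12,0.04,0,0,0,0],
    [0.32,0.12,0.1,0,0,0,0],
    [0.4,0.12,0.17,0,0,0,0],
    [0.5,0.12,0.25,0,0,0,0],
    [0.6,0.12,0.32,0,0,0,0],
    [0.7,0.12,0.38,0,0,0,0],
    [0.8,0.12,0.43,0,0,0,0],
    [0.9,0.12,0.47,0,0,0,0],
    [1,0.12,0.5,0,0,0,0],
  ],
)

```text
time: 3.57
eef_pos: [0.5533, -0.0346, 0.2507]
eef_rot: [3.141, -0.001, -0.019]
wrist_force: [-2.1, -0.2, 1.1]
gripper_width: 0.0004
grasp_force: 0.7
```

Run:
```python
from workcell import r, viewer
import cv2,numpy as np
s=r.get_state();print(s['eef_pos'],s['wrist_force'])
p=viewer.snapshot("scene");cv2.imwrite("pics/s1.png",cv2.resize(p['frame'][120:320,170:370,::-1],None,fx=3,fy=3))
for t in("mag_rim","mag_hinge"): print([(round(d['conf'],2),np.round(d['xyz'],3).tolist()) for d in viewer.mark_of(p,t)[:2]])
```

```text
[ 0.55332138 -0.0346245   0.25070844] [-2.09132246 -0.15472123  1.09261391]
[(0.82, [0.571, -0.017, 0.282])]
[(0.75, [0.628, -0.017, 0.108]), (0.32, [0.628, 0.392, 0.098])]
```

View pics/s1.png

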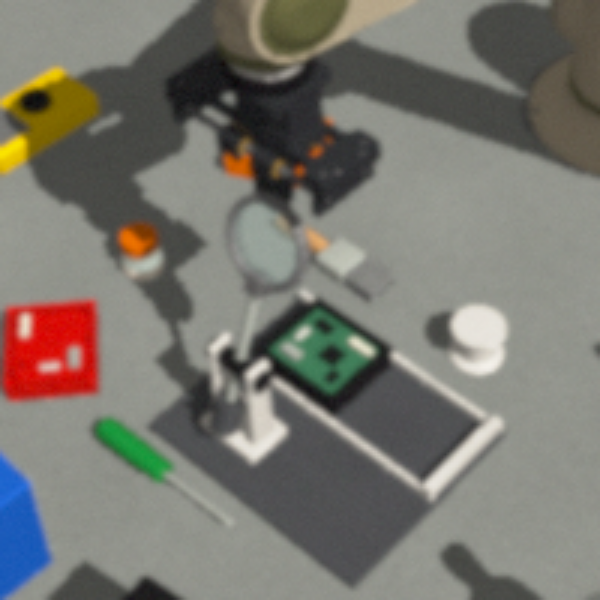

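The lens is rising with the finger behind it, at about 71 degrees. I keep pushing past upright.

servo_tool(
  rows=[
    [0.1,0.04,0.04,0,0,0,0],
    [0.2,0.06,0.08,0,0,0,0],
    [0.3,0.06,0.08,0,0,0,0],
    [0.4,0.06,0.08,0,0,0,0],
    [0.5,0.06,0.08,0,0,0,0],
    [0.6,0.06,0.08,0,0,0,0],
    [0.7,0.06,0.08,0,0,0,0],
    [0.78,0.06,0.08,0,0,0,0],
    [0.78,0.06,0.08,0,0,0,0],
  ],
)

```text
time: 4.47
eef_pos: [0.6462, -0.0267, 0.2587]
eef_rot: [-3.141, 0.001, -0.018]
wrist_force: [-0.6, -0.2, -0.1]
gripper_width: 0.0005
grasp_force: 0.0
```

```bash
cat > m.py <<'E'
from workcell import r, viewer
import cv2,numpy as np
def go(*ts):
    s=r.get_state();print(s['time'],s['eef_pos'],s['eef_rot'],s['wrist_force'])
    p=viewer.snapshot("scene")
    for t in ts: print(t,[(round(d['conf'],2),np.round(d['xyz'],3).tolist()) for d in viewer.mark_of(p,t)[:4]])
    return p
E
python3 -c "from m import*;go('mag_rim')"
```

```text
4.4667 [ 0.64624314 -0.02671331  0.25869468] [-3.14141879e+00  1.02631792e-03 -1.78180910e-02] [-0.59023398 -0.21487697 -0.10643422]
mag_rim [(0.51, [0.479, -0.504, 0.018]), (0.48, [0.52, 0.158, 0.02])]
```

servo_tool(
  rows=[
    [0,0,0,0,0,0,0],
    [-0.15,0,0,0,0,0,0],
    [-0.4,0,0,0,0,0,0],
    [-0.7,0,0,0,0,0,0],
    [-1,0,0,0,0,0,0],
  ],
)

```text
time: 4.98
eef_pos: [0.5234, -0.0259, 0.2596]
eef_rot: [3.142, 0.0, -0.017]
wrist_force: [-0.3, 0.1, 1.4]
gripper_width: 0.0002
grasp_force: 0.0
```

servo_tool(
  rows=[
    [0,-0.33,0,0,0,0,0],
    [0,-0.67,0,0,0,0,0],
    [0,-1,0,0,0,0,0],
    [0,-1,0,0,0,0,0],
  ],
)

```text
time: 5.32
eef_pos: [0.5246, -0.1515, 0.2598]
eef_rot: [3.14, -0.0, -0.023]
wrist_force: [-0.3, -0.8, -0.5]
gripper_width: 0.0005
grasp_force: 0.0
```

```bash
python3 -c "
from m import*
p=go('mag_rim','mag_hinge','tray_center','end_stop','station','flux_mid');cv2.imwrite('pics/s2.png',cv2.resize(p['frame'][120:320,170:370,::-1],None,fx=3,fy=3))"
```

```text
5.3167 [ 0.52464329 -0.15151903  0.25982425] [ 3.13960984e+00 -3.53028694e-04 -2.27401256e-02] [-0.29356715 -0.82580224 -0.51110886]
mag_rim [(0.64, [0.708, -0.016, 0.276])]
mag_hinge [(0.91, [0.631, -0.016, 0.106])]
tray_center [(0.81, [0.32, -0.256, 0.016]), (0.76, [0.523, -0.009, 0.024]), (0.7, [0.294, 0.261, 0.014]), (0.67, [0.693, -0.227, 0.016])]
end_stop [(0.63, [0.522, 0.159, 0.021]), (0.6, [0.522, -0.006, 0.027])]
station [(0.89, [0.572, -0.017, 0.0]), (0.71, [0.706, -0.016, 0.275])]
flux_mid [(0.65, [0.544, -0.249, 0.024])]
```

View pics/s2.png

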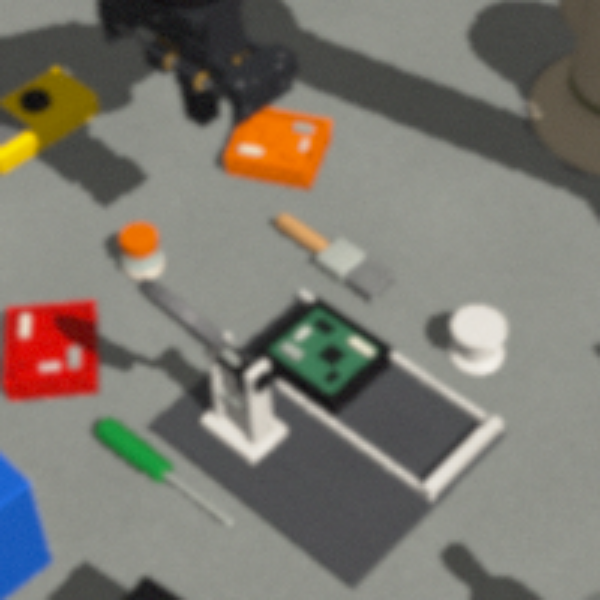

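The magnifier rests at its raised stop (rim at x 0.708, z 0.276) and the other things haven't moved. Next I lower behind the tray's near face, which is at about y = -0.06.

servo_tool(
  rows=[
    [0,0.15,-0.33,0,0,0,0],
    [-0.01,0.3,-0.67,0,0,0,0],
    [-0.01,0.3,-1,0,0,0,0],
  ],
)

```text
time: 5.92
eef_pos: [0.5243, -0.1072, 0.142]
eef_rot: [3.141, -0.003, -0.014]
wrist_force: [0.8, -1.2, -0.5]
gripper_width: 0.0
grasp_force: 0.0
```

servo_tool(
  rows=[
    [0,0,-0.25,0,0,0,0],
    [0,0,-0.5,0,0,0,0],
    [0,0,-0.7,0,0,0,0],
    [0,0,-0.9,0,0,0,0],
    [0,0,-0.95,0,0,0,0],
    [0,0,-0.95,0,0,0,0],
  ],
)

```text
time: 6.42
eef_pos: [0.5238, -0.1092, 0.0271]
eef_rot: [-3.14, 0.003, -0.016]
wrist_force: [-0.2, -0.5, 0.6]
gripper_width: 0.0006
grasp_force: 0.0
```

servo_tool(
  rows=[
    [0,0.1,-0.03,0,0,0,0],
    [0,0.2,-0.03,0,0,0,0],
    [0,0.27,-0.03,0,0,0,0],
    [0,0.34,-0.03,0,0,0,0],
    [0,0.41,-0.03,0,0,0,0],
    [0,0.48,-0.03,0,0,0,0],
    [0,0.56,-0.03,0,0,0,0],
    [0,0.64,-0.03,0,0,0,0],
    [0,0.73,-0.03,0,0,0,0],
    [0,0.82,-0.03,0,0,0,0],
    [0,0.91,-0.03,0,0,0,0],
    [0,1,-0.03,0,0,0,0],
  ],
)

```text
time: 7.42
eef_pos: [0.5243, 0.011, 0.0246]
eef_rot: [3.142, -0.0, -0.017]
wrist_force: [0.8, -2.2, 3.5]
gripper_width: 0.0006
grasp_force: 1.6
```

```bash
python3 -c "
from m import*
p=go('mag_rim','tray_center','end_stop');cv2.imwrite('pics/s3.png',cv2.resize(p['frame'][120:320,170:370,::-1],None,fx=3,fy=3))"
```

```text
7.4167 [0.52434639 0.01103856 0.02461017] [ 3.14150375e+00 -5.89842129e-05 -1.71077429e-02] [ 0.7546957  -2.22830082  3.49248544]
mag_rim [(0.9, [0.706, -0.016, 0.28])]
tray_center [(0.73, [0.321, -0.258, 0.018]), (0.63, [0.298, 0.262, 0.016]), (0.59, [0.522, 0.076, 0.023])]
end_stop [(0.7, [0.523, 0.16, 0.017])]
```

View pics/s3.png

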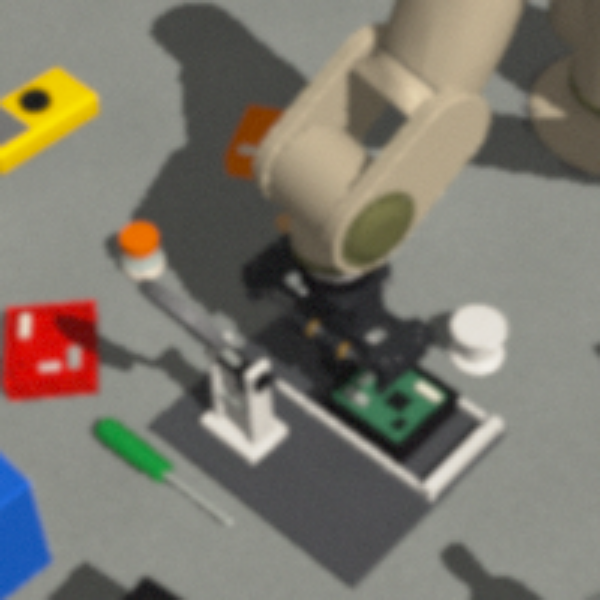

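The tray slides cleanly and has about 33 mm left. I continue slowly and watch the force.

servo_tool(
  rows=[
    [0.01,0.05,0,0,0,0,0],
    [0.01,0.1,0,0,0,0,0],
    [0.01,0.14,0,0,0,0,0],
    [0.01,0.17,0,0,0,0,0],
    [0.01,0.2,0,0,0,0,0],
    [0.01,0.22,0,0,0,0,0],
    [0.01,0.23,0,0,0,0,0],
  ],
)

```text
time: 8.2
eef_pos: [0.5255, 0.0379, 0.0246]
eef_rot: [-3.142, 0.0, -0.017]
wrist_force: [0.4, -1.1, 0.1]
gripper_width: 0.0005
grasp_force: 0.4
```

servo_tool(
  rows=[
    [0,0.01,0,0,0,0,0],
    [0,0.02,0,0,0,0,0],
    [0,0.03,0,0,0,0,0],
  ],
)

```text
time: 8.45
eef_pos: [0.5256, 0.0411, 0.0246]
eef_rot: [3.142, 0.0, -0.017]
wrist_force: [-0.4, -0.2, -0.6]
gripper_width: 0.0006
grasp_force: 0.4
```

servo_tool(
  rows=[
    [0,0.01,0,0,0,0,0],
    [0,0.02,0,0,0,0,0],
    [0,0.03,0,0,0,0,0],
  ],
)

```text
time: 8.7
eef_pos: [0.5256, 0.0448, 0.0246]
eef_rot: [3.142, -0.0, -0.017]
wrist_force: [-0.7, -0.6, -1.1]
gripper_width: 0.0006
grasp_force: 0.4
```

servo_tool(
  rows=[
    [0,0.01,0,0,0,0,0],
    [0,0.02,0,0,0,0,0],
    [0,0.02,0,0,0,0,0],
  ],
)

```text
time: 8.95
eef_pos: [0.5259, 0.0459, 0.0248]
eef_rot: [3.139, -0.001, -0.016]
wrist_force: [-0.1, -10.6, 0.9]
gripper_width: 0.0004
grasp_force: 5.1
```

The force rose to 10.6 N, so the tray is against something. I back off and check that it is the stop.

servo_tool(
  rows=[
    [0,-0.1,0,0,0,0,0],
    [0,-0.3,0,0,0,0,0],
    [0,-0.6,0.1,0,0,0,0],
    [0,-0.9,0.3,0,0,0,0],
    [0,-1,0.6,0,0,0,0],
    [0,-1,1,0,0,0,0],
  ],
)

```text
time: 9.45
eef_pos: [0.5247, -0.076, 0.1384]
eef_rot: [-3.14, 0.003, -0.021]
wrist_force: [0.6, -0.1, -0.0]
gripper_width: 0.0007
grasp_force: 0.0
```

servo_tool(
  rows=[
    [0,-0.33,0.33,0,0,0,0],
    [0,-0.67,0.67,0,0,0,0],
    [0,-1,0.8,0,0,0,0],
    [0,-1,0.8,0,0,0,0],
  ],
)

```text
time: 9.78
eef_pos: [0.5255, -0.1955, 0.2369]
eef_rot: [3.14, -0.003, -0.018]
wrist_force: [0.3, -0.2, -0.9]
gripper_width: 0.0006
grasp_force: 0.0
```

```bash
python3 -c "
from m import*
p=go('mag_rim','tray_center','end_stop','flux_mid','spool_mid','brush_mid','driver_mid')
q=viewer.snapshot('top')
for t in('tray_center','end_stop','mag_rim','mag_hinge'):print(t,[(round(d['conf'],2),np.round(d['xyz'],3).tolist()) for d in viewer.mark_of(q,t)[:4]])
o=np.zeros((420,790,3),np.uint8)
o[:,:420]=cv2.resize(p['frame'][190:295,240:345,::-1],None,fx=4,fy=4)
o[:360,430:]=cv2.resize(q['frame'][150:240,215:305,::-1],None,fx=4,fy=4)
cv2.imwrite('pics/s4.png',o)"
```

```text
9.7833 [ 0.52545626 -0.19553611  0.23693176] [ 3.13994101 -0.00316948 -0.01768727] [ 0.26388199 -0.16627359 -0.89937401]
mag_rim [(0.72, [0.708, -0.015, 0.278]), (0.26, [0.631, -0.014, 0.105])]
tray_center [(0.88, [0.321, -0.258, 0.013]), (0.68, [0.692, -0.227, 0.016]), (0.62, [0.524, 0.112, 0.026]), (0.55, [0.297, 0.259, 0.014])]
end_stop [(0.8, [0.524, 0.161, 0.019])]
flux_mid [(0.64, [0.544, -0.251, 0.026])]
spool_mid [(0.81, [0.398, 0.09, 0.022])]
brush_mid [(0.8, [0.408, -0.109, 0.007])]
driver_mid [(0.69, [0.721, -0.032, 0.006]), (0.36, [0.545, -0.248, 0.025])]
tray_center [(0.89, [0.322, -0.254, 0.013]), (0.78, [0.524, 0.108, 0.022]), (0.63, [0.294, 0.261, 0.018]), (0.61, [0.692, -0.223, 0.014])]
end_stop [(0.66, [0.522, 0.16, 0.017])]
mag_rim [(0.83, [0.704, -0.013, 0.271])]
mag_hinge [(0.78, [0.628, -0.021, 0.11])]
```

View pics/s4.png

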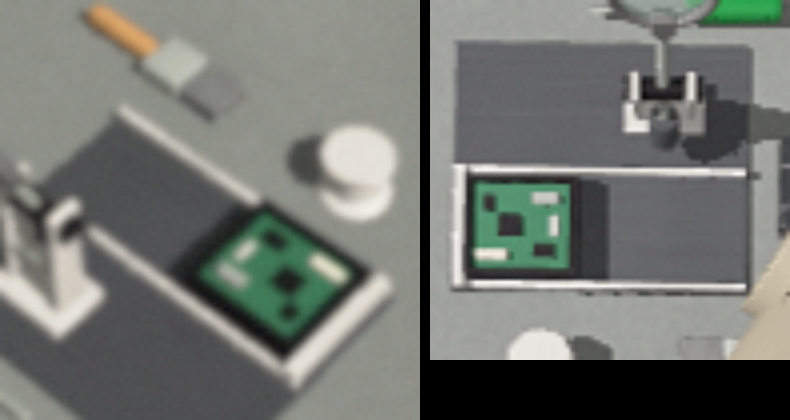

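The tray sits square and flush against the end stop: its centre is about 50 mm from the stop face, which is half the tray's length. The magnifier is still raised and the neighbouring things are where they were.

```bash
python3 -c "
from workcell import order
print(order.hand_in())"
```

```text
the job is handed in; nothing more can be done
None
```

I handed the job in at about 10 s of the 54 s allowed: the magnifier stays raised at its far stop, and the black tray was then pushed fully home against the end stop, with nothing else on the bench seen to have moved.

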